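Roll the case vice's wheel to the set mark

TASK

Set the watch-case vice for the next watch: with a fingertip laid on its knurled brass wheel, roll the wheel, stroke after stroke, until the sliding jaw has closed so far that its black pointer stands opposite the red set mark, then take the finger away. Only roll the wheel lightly: do not grip or bear down on it, do not touch the jaw or the red mark, do not lift or shove the vice, and leave the watch, loupe, blower and screwdriver where they are.

Things in the scene. Friction and masses are not known exactly. Their poses are not given: they have to be found in the camera images.
- vice: Small bench vice for watch cases, 1.8 kg, loose on rubber feet; grey bed 92 (x) by 212 mm (y), 58 mm high. Origin: centre of its underside, z up. Its y axis runs along the screw from the wheel (-y end) to the fixed jaw (+y end); its x axis points across, from the robot's side to the far side with the scale rail. Turned up to 0.6 rad either way from the world axes.
- wheel_crown (a point): Top of the knurled wheel's rim, midway across it, 58 mm above the bench (fixed to the vice at x 0, y -80, z 58 mm; does not turn with the wheel). The wheel turns with 1.5 to 2 N at the rim and stays where it is left; a press of 4 to 10 N on the crown gives a fingertip enough grip to roll it.
- wheel: Knurled brass wheel, 40 mm diameter, 16 mm wide, axis along the vice's y; origin at its centre. Its housing, 70 (x) by 41 mm (y), ends at 49 mm height: only the top 9 mm of the wheel stands out. Rolling its top towards the vice's +x (away from the robot) closes the jaw. One turn (126 mm of rim) moves the jaw 10 mm: 12.6 mm of fingertip travel per 1 mm of jaw.
- jaw: Sliding jaw: aluminium block with white nylon face and two white pins (58 mm high), carrying the pointer. It slides along the vice's +y as it closes (faces 52 mm apart fully open, 26 mm at the end stop). Its origin is at the vice's origin when fully open and moves with it. Driven by the wheel only.
- pointer (a point): Tip of the black pointer on the sliding jaw, over the scale rail on the vice's far side (x 46, z 48 mm in the vice); moves with the jaw along the vice's y.
- mark: Red set mark, a small saddle clamped on the scale rail; not to be moved.
- mark_tip (a point): Edge of the red mark that faces the pointer's tip, middle of the mark's 4 mm width (x 46.5, z 48 mm in the vice). It starts 6 to 12.5 mm beyond the pointer along the vice's +y; the job is done when pointer and mark_tip are level along the vice's y.
- watch: Steel watch head without a strap, 40 mm across and 10 mm high, loose, on the robot's side of the vice. Origin: centre of its underside. Leave it.
- loupe: Black eye loupe, 36 mm across at its foot and 28 mm high, standing loose beyond the wheel end of the vice. Origin: centre of its underside. Leave it.
- blower: Green rubber dust blower, ball 54 mm across with a nozzle on top, 78 mm high, standing loose beyond the fixed-jaw end. Origin: centre of its underside. Leave it.
- screwdriver: Small steel watchmaker's screwdriver with a violet cap, 117 mm long, 10 mm high, lying loose on the far side of the vice. Origin: on the bench under its middle. Leave it.

How it is judged:
On the way:
1. a fingertip is on the wheel while the jaw closes (contact force between the fingers and wheel above 0.5 N and linear speed of jaw above 0.0005 m/s), for 0.1 s.
At the end, for the whole second after the job is handed in: The pointer's tip stands within 2 mm of the middle of the red mark along the scale (that is, within the mark's width), the jaw at rest, the vice standing level on the bench (y of pointer in the frame of mark between -0.002 and 0.002 m and linear speed of jaw below 0.002 m/s and angle between vice's own z axis and vertical below 0.05 rad); the robot touches nothing.
It fails at once if the wheel is gripped or borne down on with more than 50 N (contact force between the fingers and wheel above 50 N).
It fails at once if the jaw or the red mark is touched (contact force between any of the arm, the fingers and jaw above 1 N or contact force between any of the arm, the fingers and mark above 1 N).
It fails at once if the vice is lifted, or shoved more than 12 mm (distance of vice from where it was at the start of the episode above 0.012 m or height (world z) of vice above 0.006 m).
It fails at once if the watch, loupe, blower or screwdriver is moved more than 10 mm (distance of any of watch, loupe, blower, screwdriver from where it was at the start of the episode above 0.01 m).
It also fails if it takes over 54 s, if anything falls off the work surface, if the arm or the gripper's body presses on something with over 40 N, if the wrist force passes 120 N, or if a joint passes its speed limit or range.

ROBOT

A 6-joint arm with a two-finger parallel gripper is mounted at the origin on the work surface. World frame = base frame: x ahead of the robot, y to its left, z up, the work surface at z = 0. Lengths are in m, angles in rad, forces in N, time in s.
With the tool pointing down it reaches from about 0.3 to 0.875 m from the base axis. Payload 6.4 kg.
Tool frame: the origin (TCP) lies midway between the tips of the shut fingers; the grasp point (between the pads) lies 19 mm behind it (ctrl.pinch_z is the distance from the TCP to the grasp point, in m); z points along the fingers, y is the line along which they close (so a half turn about z gives the same grasp; the last joint's range is limited). The gripper opens to 85 mm and grips with 20 to 120 N. Pads are 22 mm wide; open, the fingers measure 114 mm over their backs; the gripper's body (76 mm by 85 mm) begins 54 mm behind the grasp point. The pads swing forward as they close: fully open they stand 13 mm farther back than shut.
Start: joints at [-1.442, 0.181, 1.607, -0, 1.354, -0.206], TCP at [0.189, -0.543, 0.231] pointing down, gripper open.
Joint ranges: [-2.99, 2.99], [-0.89, 2.07], [0.3, 2.58], [-1.14, 4.28], [0, 2.63], [-3.12, 3.12]. Speed limits (rad/s): [2.57, 2.57, 3.01, 3.14, 3.14, 3.14].

INTERFACE

Orientations are given as a unit quaternion [w, x, y, z].
In Python, from bench import ctrl gives the robot as it stands.
- The arm moves only by the tool apply_moves, never from a script. Its argument "moves" is a list of rows, each an object with "jaw": the opening, from 0 (shut) to 1 (fully open); "offset": the shift along the tool's x, y, z in mm, a list of three; "rot": the turn, a rotation vector about the tool's x, y, z in degrees, a list of three. In form: [{"jaw": jaw, "offset": [dx, dy, dz], "rot": [ax, ay, az]}, ...]. A call has exactly 5 rows; each row shifts and turns the commanded pose from where the row before left it, along the tool's axes as they then stand; what a row does not reach is not made up. A row lasts 1/8 s, in which the tool goes at most 62.5 mm and 10.7 degrees, less where a joint would pass 70% of its speed; a pose out of reach is approached as far as the arm can. A call is refused whole if a number of a shift passes 62.5 or a number of a turn 10.7, either way. A call with a gripper value outside its range is refused whole. The fingers move at their own pace and stop on an object; the grip force is fixed at half the most. Time passes only in rows, so rows that do not move let the fingers close, or fill a call up. It gives the time, the measured TCP pose, the force, the opening and the grip force at its end, in the units of the state.
- ctrl.get_obs(): the state, without advancing time (a new reading comes with each control period).
- ctrl.camera(name): name is "scene" or "top"; returns (picture, depth): 400x640x3 uint8, red, green, blue; 400x640 float32, m along the optical axis (not along the pixel's ray), 0 where there is no reading.
- ctrl.camera_params(name): a dict with "K" (3x3 intrinsics, pixels), "dist" ([k1, k2, p1, p2, k3] as OpenCV has them; the pictures are not rectified), "cam_to_world" (4x4, takes a point from camera to world coordinates). Camera axes: x right, y down, z forward; pixel columns grow to the right and rows downward; lengths in m; the calibration is good to about 2 mm. A picture is of the moment at which its call begins. camera_params takes no time and is no camera call.
- ctrl.hand_in(): hands the job in; it is judged then, once.
Trained networks look in the newest picture that a camera, given by its name, has taken for a name from the list of things; names that differ only in an ending like _2 or _b are one class to them, and where a whole thing is asked for, a point or a joint stands for the part that bears it (a point fixed in the world has none). Each returns a list of dicts, best first, with "score" (0 to 1); they miss things now and then, are a little off and sometimes report something else, mostly with a low value. They report only what shows in the picture. A call takes as long as a camera call.
- ctrl.outline_of(camera, target): "region" (400x640 bool, what is visible of it) and "position" ([column, row] in pixels, amid what is visible of it).
The state is a dict: "time_s": time; "q": joint angles; "dq": joint speeds; "joint_efforts": joint torques, N m; "eef_pos": TCP position; "eef_rot": TCP orientation; "wrist_force": force on the tool from outside, world axes, zero at the start; "torque": the same for the moment, N m; "opening": opening from 0.0 (shut) to 1.0 (fully open); "grasp_force": force on a finger pad.
Only numpy, scipy, OpenCV 4.12 (cv2) and the standard library are available. Lean on these libraries where they do the work, as an engineer would, in place of code of your own. Each camera call takes 0.05 s, during which the arm holds its last target. There are 200 camera calls.

## Working session

There is one attempt and no reset: what is moved stays moved. The work goes in short steps, Python scripts to look and compute and a tool call to move; the robot and the scene stay as the last step left them, time stands still between calls to the robot, and variables do not carry over. Pictures are saved under pics/ and viewed, at most 10 in all, crops included, and the job is handed in when it is done.

Besides the shell and the picture viewer there is one more tool, called after "Request:" by a JSON object that holds its "fn" and its "kwargs". apply_moves: Moves the arm, as the interface text tells. Its arguments: {"type":"object","properties":{"moves":{"type":"array"}},"required":["moves"]}

```bash
mkdir -p pics
cat > h.py <<'E'
import numpy as np, cv2
from bench import ctrl
def snap(cam,name,crop=None,scale=1):
    im,d=ctrl.camera(cam)
    o=im if crop is None else im[crop[1]:crop[3],crop[0]:crop[2]]
    if scale!=1:o=cv2.resize(o,None,fx=scale,fy=scale,interpolation=cv2.INTER_CUBIC)
    cv2.imwrite(f'pics/{name}.png',o[:,:,::-1]); return im,d
def ray(cam,uv):
    P=ctrl.camera_params(cam);K=np.array(P['K']);T=np.array(P['cam_to_world'])
    n=cv2.undistortPoints(np.array([[uv]],float),K,np.array(P['dist'],float))[0,0]
    return T[:3,3],T[:3,:3]@np.array([n[0],n[1],1]),T
def at_z(cam,uv,z):
    o,r,_=ray(cam,uv);return o+r*(z-o[2])/r[2]
def at_d(cam,uv,d):
    o,r,_=ray(cam,uv);return o+r*d
E
python3 - <<'E'
from h import *
for c in('top','scene'):
    im,d=snap(c,c+'0')
    print(c,np.round(ctrl.camera_params(c)['cam_to_world'],2).tolist())
    for t in('vice','wheel','wheel_crown','jaw','pointer','mark','mark_tip','watch','loupe','blower','screwdriver'):
        r=ctrl.outline_of(c,t)
        for x in r[:1]:
            u,v=x['position'];dd=d[int(v),int(u)]
            print(t,round(x['score'],2),np.round([u,v],1),x['region'].sum(),np.round(at_d(c,(u,v),dd),3))
print(ctrl.get_obs())
E
```

```text
top [[0.02, -1.0, 0.1, 0.5], [-1.0, -0.02, 0.05, 0.05], [-0.05, -0.1, -0.99, 0.73], [0.0, 0.0, 0.0, 1.0]]
vice 0.92 [329.8 229.1] 5960 [0.521 0.066 0.048]
wheel 0.72 [375.6 225.6] 229 [ 0.528 -0.014  0.058]
wheel_crown 0.57 [332.5 227. ] 5994 [0.525 0.061 0.049]
jaw 0.62 [330. 228.] 571 [0.523 0.066 0.046]
pointer 0.91 [326.7 229.5] 546 [0.52  0.072 0.049]
mark 0.64 [328.9 224.5] 585 [0.529 0.068 0.048]
watch 0.85 [309.2 287.4] 406 [0.413 0.103 0.011]
loupe 0.64 [429.4 241.7] 260 [ 0.502 -0.115  0.028]
screwdriver 0.51 [307.7 154.8] 185 [0.665 0.113 0.002]
scene [[0.72, 0.59, -0.36, 0.89], [0.69, -0.61, 0.39, -0.25], [0.0, -0.53, -0.85, 0.8], [0.0, 0.0, 0.0, 1.0]]
vice 0.56 [300.  202.6] 3627 [0.533 0.055 0.041]
wheel 0.59 [274.1 220.9] 163 [ 0.533 -0.021  0.057]
wheel_crown 0.7 [300.5 204.7] 3541 [0.533 0.056 0.032]
jaw 0.8 [302.2 195.9] 395 [0.526 0.07  0.045]
pointer 0.71 [300.8 198.2] 446 [0.529 0.062 0.048]
watch 0.73 [280.  169.5] 237 [0.413 0.102 0.008]
loupe 0.57 [232.  248.1] 225 [ 0.504 -0.119  0.028]
blower 0.74 [345.  155.2] 422 [0.518 0.221 0.047]
screwdriver 0.4 [356.5 228.6] 103 [0.658 0.108 0.009]
{'time_s': 1.2, 'q': array([-1.44227512e+00,  1.80791404e-01,  1.60700316e+00, -7.98458849e-07,
        1.35379442e+00, -2.06310061e-01]), 'dq': array([-0.00191915, -0.00038299, -0.00055623, -0.00178565,  0.000111  ,
       -0.00086339]), 'joint_efforts': array([-1.23644068e-04, -4.44852984e+01, -3.51675940e+01, -2.41361349e-04,
        7.32857952e-04, -3.40980228e-05]), 'eef_pos': array([ 0.18896341, -0.54307906,  0.23129177]), 'eef_rot': array([ 1.81940655e-06,  9.86018690e-01,  1.66634761e-01, -4.60962144e-07]), 'wrist_force': array([-0.30475799, -0.00084291, -0.47605279]), 'torque': array([-0.02174434,  0.00668182, -0.00228233]), 'grasp_force': 0.0, 'opening': 1.0024217381729066}
```

Run:
```python
from h import *
snap('top','top1',(250,130,450,300),4)
snap('scene','scene1',(200,120,400,270),4)
im,d=ctrl.camera('top')
r=ctrl.outline_of('top','vice')[0]['region']
v,u=np.nonzero(r);P=np.array([at_d('top',(a,b),d[b,a]) for a,b in zip(u,v) if d[b,a]>0])
k=(P[:,2]>.02);Q=P[k][:,:2].astype(np.float32)
print(cv2.minAreaRect(Q))
c=Q-Q.mean(0);w,V=np.linalg.eigh(c.T@c);print(Q.mean(0),V[:,1])
r=ctrl.outline_of('top','wheel')[0]['region']
v,u=np.nonzero(r);P=np.array([at_d('top',(a,b),d[b,a]) for a,b in zip(u,v)])
print(P.mean(0),P.min(0),P.max(0),cv2.minAreaRect(P[:,:2].astype(np.float32)))
```

```text
Traceback (most recent call last):
  File "h.py", line 15, in at_d
    o,r,_=ray(cam,uv);return o+r*d
          ~~~^^^^^^^^
  File "h.py", line 9, in ray
    P=ctrl.camera_params(cam);K=np.array(P['K']);T=np.array(P['cam_to_world'])
ValueError: time passes only in moves, steps and waits
```

View pics/top1.png

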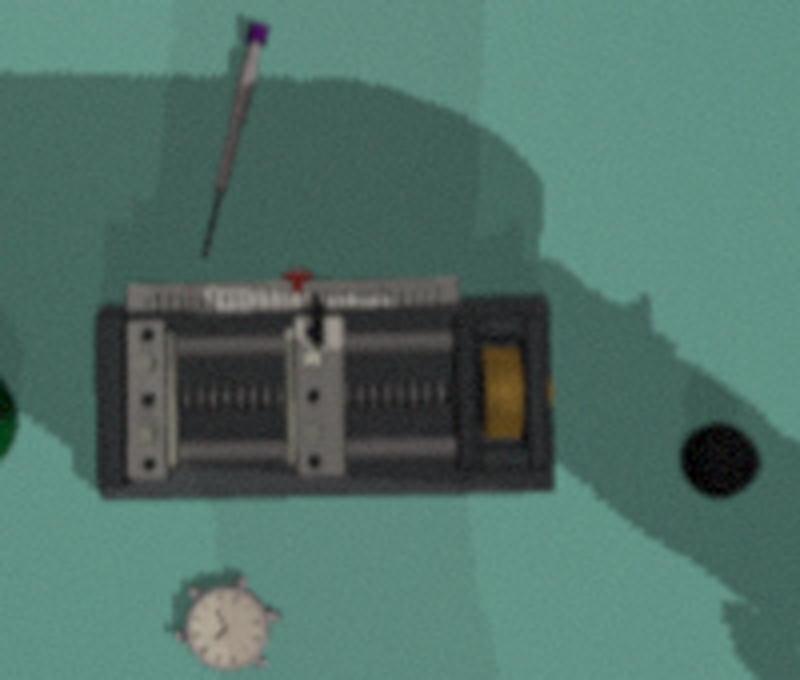

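View pics/scene1.png

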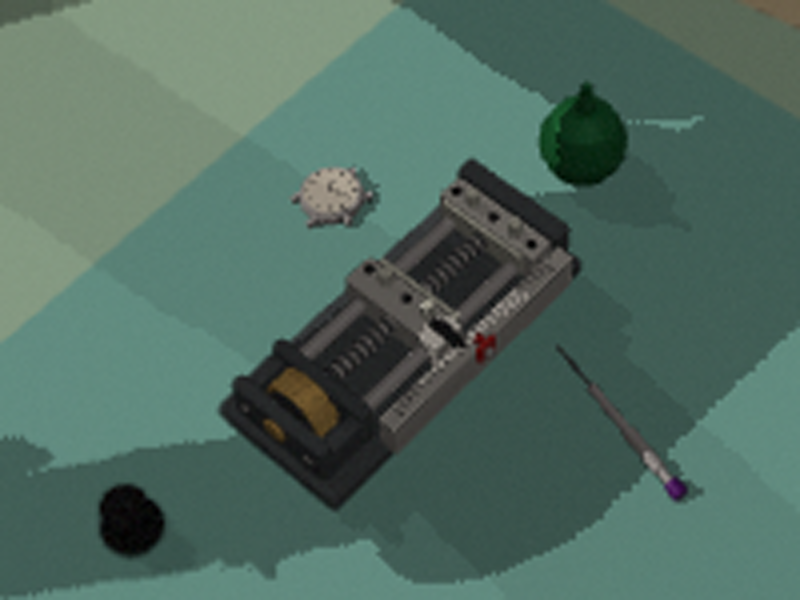

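The top crop shows the vice nearly square to the world, with the wheel at crop (503,392), the pointer tip near (316,293) and the red mark at (297,279). The jaw must move left, towards +y. The scene crop agrees.

```bash
sed -i 's/^def ray/C={}\ndef par(c):\n    if c not in C:C[c]=ctrl.camera_params(c)\n    return C[c]\ndef ray/; s/P=ctrl.camera_params(cam);/P=par(cam);/' h.py
python3 - <<'E'
from h import *
im,d=ctrl.camera('top')
r=ctrl.outline_of('top','vice')[0]['region']
v,u=np.nonzero(r);P=np.array([at_d('top',(a,b),d[b,a]) for a,b in zip(u,v) if d[b,a]>0])
Q=P[P[:,2]>.008][:,:2].astype(np.float32)
print(cv2.minAreaRect(Q))
r=ctrl.outline_of('top','wheel')[0]['region']
v,u=np.nonzero(r);W=np.array([at_d('top',(a,b),d[b,a]) for a,b in zip(u,v)])
print(W.mean(0),W.min(0),W.max(0),cv2.minAreaRect(W[:,:2].astype(np.float32)))
# colour
h=cv2.cvtColor(im,cv2.COLOR_RGB2HSV)
m=((h[...,0]<8)|(h[...,0]>172))&(h[...,1]>120)&(h[...,2]>60);m[:190]=0;m[215:]=0;m[:,:310]=0;m[:,345:]=0
v,u=np.nonzero(m);print('mark',u.mean(),v.mean(),u.min(),u.max(),v.min(),v.max(),at_z('top',(u.mean(),v.mean()),.048))
g=im[192:215,318:336].astype(int).sum(2);print(g)
print('wheel cyl', at_z('top',(375.8,228),.058))
# housing/bed edges: fixed jaw & rail direction: rail bottom/top edges
print(at_z('top',(250+128/4,130+286/4),.046),at_z('top',(250+457/4,130+279/4),.046))
print(at_z('top',(250+102/4,130+497/4),.012),at_z('top',(250+552/4,130+490/4),.012))
E
```

```text
((0.5286535024642944, 0.06500765681266785), (0.10428646951913834, 0.21095886826515198), 2.4154932498931885)
[ 0.52542115 -0.01362332  0.05358052] [ 0.50678532 -0.02288595  0.03228108] [ 0.54430216 -0.00577966  0.06033275] ((0.5255429148674011, -0.014269737526774406), (0.03740442544221878, 0.016435496509075165), 1.5120203495025635)
mark 323.9230769230769 199.30769230769232 322 326 198 201 [0.57408802 0.07777853 0.048     ]
[[257 243 241 251 237 248 237 256 238 242 238 253 247 247 241 250 241 251]
 [245 240 247 251 251 240 250 260 248 250 251 246 243 242 243 250 242 259]
 [247 249 245 249 245 239 246 235 259 246 247 250 253 239 250 254 248 249]
 [247 250 246 245 254 239 244 246 241 242 250 248 248 253 249 255 250 241]
 [235 247 255 243 241 241 241 236 244 245 247 257 235 255 238 252 251 247]
 [248 244 238 241 219 222 239 227 217 221 228 236 254 254 244 252 251 251]
 [244 245 221 200 184 182 190 178 179 181 214 234 237 233 245 250 244 234]
 [252 252 214 198 174 157 142 159 159 179 192 213 235 223 239 248 252 243]
 [305 287 276 265 237 177 142 190 231 252 249 267 259 266 272 267 271 269]
[... 542 characters left out ...]
4 143 157 189 180 151 126  76  69  73 157 196 211 205 159]
 [124 123 126 111 141 191 289 315 249 184 108  63 143 265 330 359 329 254]
 [128 117 123 114 125 232 381 384 302 220 116  55 163 339 413 434 402 312]
 [125 135 124 161 185 249 390 408 293 190  97  74 174 345 422 442 428 327]
 [138 130 145 231 317 306 396 406 248 110  49  71 183 353 419 442 424 337]
 [160 151 199 290 370 313 395 396 246 109  67  71 175 346 432 435 409 348]
 [203 204 217 287 328 287 344 381 305 200  92  57 168 335 422 442 429 355]]
wheel cyl [ 0.52426609 -0.01455752  0.058     ]
[0.56887815 0.1538088  0.046     ] [0.57485274 0.00536667 0.046     ]
[0.47224564 0.16783112 0.012     ] [ 0.4807489  -0.04220314  0.012     ]
```

Request:
{"fn": "apply_moves", "kwargs": {"moves": [{"jaw":0,"offset":[0,0,0],"rot":[0,0,8.5]},{"jaw":0,"offset":[0,0,0],"rot":[0,0,8.5]},{"jaw":0,"offset":[34,-51,0],"rot":[0,0,0]},{"jaw":0,"offset":[34,-51,0],"rot":[0,0,0]},{"jaw":0,"offset":[34,-51,0],"rot":[0,0,0]}]}}

```text
time_s: 2.17
eef_pos: [0.2857, -0.3848, 0.2313]
eef_rot: [0.0, 1.0, 0.019, 0.0]
wrist_force: [0.5, -0.1, -0.1]
opening: -0.0
grasp_force: 0.0
```

Request:
{"fn": "apply_moves", "kwargs": {"moves": [{"jaw":0,"offset":[34,-51,0],"rot":[0,0,0]},{"jaw":0,"offset":[34,-51,0],"rot":[0,0,0]},{"jaw":0,"offset":[34,-51,0],"rot":[0,0,0]},{"jaw":0,"offset":[34,-51,0],"rot":[0,0,0]},{"jaw":0,"offset":[0,0,0],"rot":[0,0,0]}]}}

```text
time_s: 2.8
eef_pos: [0.4147, -0.1736, 0.2315]
eef_rot: [-0.0, 1.0, 0.023, 0.0]
wrist_force: [0.3, -0.2, -0.2]
opening: 0.0
grasp_force: 0.0
```

Request:
{"fn": "apply_moves", "kwargs": {"moves": [{"jaw":0,"offset":[36,-51,10],"rot":[0,0,0]},{"jaw":0,"offset":[36,-51,10],"rot":[0,0,0]},{"jaw":0,"offset":[35,-52,20],"rot":[0,0,0]},{"jaw":0,"offset":[0,0,60],"rot":[0,0,0]},{"jaw":0,"offset":[0,0,55],"rot":[0,0,0]}]}}

```text
time_s: 3.42
eef_pos: [0.5123, -0.0236, 0.0762]
eef_rot: [0.0, 1.0, 0.02, 0.001]
wrist_force: [-0.5, -0.2, -0.5]
opening: -0.0
grasp_force: 0.0
```

Request:
{"fn": "apply_moves", "kwargs": {"moves": [{"jaw":0,"offset":[0,0,0],"rot":[0,0,0]},{"jaw":0,"offset":[0,0,5],"rot":[0,0,0]},{"jaw":0,"offset":[0,0,5],"rot":[0,0,0]},{"jaw":0,"offset":[0,0,2],"rot":[0,0,0]},{"jaw":0,"offset":[0,0,0],"rot":[0,0,0]}]}}

```text
time_s: 4.05
eef_pos: [0.5123, -0.0234, 0.0663]
eef_rot: [0.0, 1.0, 0.019, 0.001]
wrist_force: [0.0, 0.1, -0.1]
opening: -0.001
grasp_force: 0.0
```

Request:
{"fn": "apply_moves", "kwargs": {"moves": [{"jaw":0,"offset":[2,-9,0],"rot":[0,0,0]},{"jaw":0,"offset":[0,0,3],"rot":[0,0,0]},{"jaw":0,"offset":[0,0,3],"rot":[0,0,0]},{"jaw":0,"offset":[0,0,1],"rot":[0,0,0]},{"jaw":0,"offset":[0,0,0],"rot":[0,0,0]}]}}

```text
time_s: 4.68
eef_pos: [0.5133, -0.0141, 0.0583]
eef_rot: [-0.0, 1.0, 0.019, -0.0]
wrist_force: [-0.2, -0.0, 0.5]
opening: 0.002
grasp_force: 0.0
```

Run:
```python
from h import *
snap('scene','scene2',(220,120,380,260),5)
print(ctrl.get_obs()['eef_pos'])
```

```text
[ 0.5134262  -0.01418601  0.05842643]
```

View pics/scene2.png

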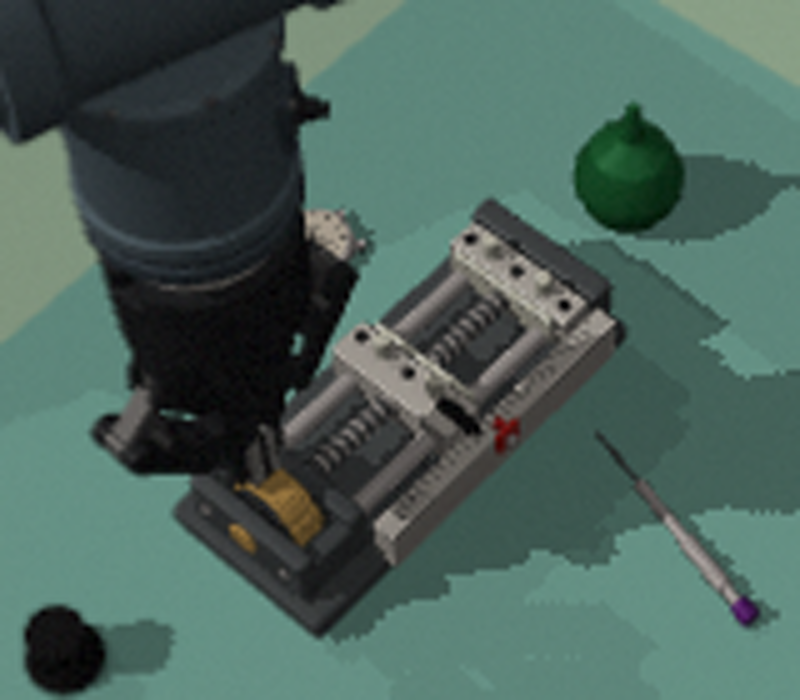

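The fingertips, at crop (262,460), stand over the near half of the wheel and are centred across it. I press gently next.

Request:
{"fn": "apply_moves", "kwargs": {"moves": [{"jaw":0,"offset":[2,0,0],"rot":[0,0,0]},{"jaw":0,"offset":[0,0,1],"rot":[0,0,0]},{"jaw":0,"offset":[0,0,0],"rot":[0,0,0]},{"jaw":0,"offset":[0,0,0],"rot":[0,0,0]},{"jaw":0,"offset":[0,0,0],"rot":[0,0,0]}]}}

```text
time_s: 5.35
eef_pos: [0.5159, -0.0141, 0.0578]
eef_rot: [0.0, 1.0, 0.019, 0.0]
wrist_force: [1.1, -0.7, 1.7]
opening: 0.0
grasp_force: 1.3
```

Request:
{"fn": "apply_moves", "kwargs": {"moves": [{"jaw":0,"offset":[0,0,0.5],"rot":[0,0,0]},{"jaw":0,"offset":[0,0,0],"rot":[0,0,0]},{"jaw":0,"offset":[0,0,0.5],"rot":[0,0,0]},{"jaw":0,"offset":[0,0,0],"rot":[0,0,0]},{"jaw":0,"offset":[0,0,0],"rot":[0,0,0]}]}}

```text
time_s: 5.98
eef_pos: [0.516, -0.0142, 0.0576]
eef_rot: [0.0, 1.0, 0.019, 0.001]
wrist_force: [-1.8, -1.2, 10.2]
opening: 0.003
grasp_force: 5.2
```

Request:
{"fn": "apply_moves", "kwargs": {"moves": [{"jaw":0,"offset":[4,0,-0.2],"rot":[0,0,0]},{"jaw":0,"offset":[5,0,0],"rot":[0,0,0]},{"jaw":0,"offset":[5,0,0],"rot":[0,0,0]},{"jaw":0,"offset":[4,0,0],"rot":[0,0,0]},{"jaw":0,"offset":[0,0,0],"rot":[0,0,0]}]}}

```text
time_s: 6.6
eef_pos: [0.5345, -0.0134, 0.0577]
eef_rot: [0.0, 1.0, 0.019, 0.001]
wrist_force: [0.2, 0.9, 8.4]
opening: 0.002
grasp_force: 4.0
```

```bash
cat >> h.py <<'E'
def gap():
    """pixel columns of mark stem and pointer tip in top picture -> gap along vice y, mm"""
    im,_=ctrl.camera('top');g=im.astype(float)
    def cen(r0,r1,c0,c1,w):
        s=w[r0:r1,c0:c1];v,u=np.mgrid[r0:r1,c0:c1];return (u*s).sum()/s.sum(),(v*s).sum()/s.sum()
    red=np.clip(g[...,0]-g[...,1:].max(2)-15,0,None)
    m=cen(196,204,316,332,red)
    dark=np.clip(130-g.sum(2),0,None)
    p=cen(202,207,320,332,dark)
    y=np.array([-.04,.999,0])
    M,Q=at_z('top',m,.048),at_z('top',p,.048)
    return m,p,1000*(M-Q)@y
E
python3 - <<'E'
from h import *
print(gap());snap('top','top3',(300,170,400,245),8)
E
```

```text
((np.float64(323.9385593220339), np.float64(199.60275423728814)), (np.float64(328.0263157894737), np.float64(205.78947368421052)), np.float64(7.141413609562125))
```

View pics/top3.png

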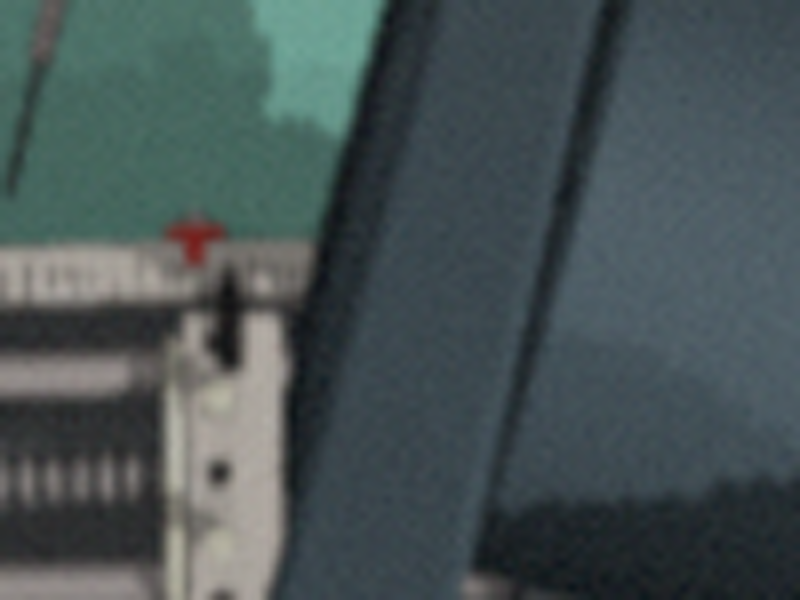

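The mark is at crop (195,240) and the pointer tip at (229,272). The jaw has moved about 1 mm and about 7 mm remains, so I keep stroking.

Request:
{"fn": "apply_moves", "kwargs": {"moves": [{"jaw":0,"offset":[0,0,-4],"rot":[0,0,0]},{"jaw":0,"offset":[-19,0,0],"rot":[0,0,0]},{"jaw":0,"offset":[0,0,4],"rot":[0,0,0]},{"jaw":0,"offset":[1,0,0],"rot":[0,0,0]},{"jaw":0,"offset":[9,0,0],"rot":[0,0,0]}]}}

```text
time_s: 7.32
eef_pos: [0.5252, -0.0132, 0.0578]
eef_rot: [-0.0, 1.0, 0.019, 0.0]
wrist_force: [-2.5, 3.3, 10.8]
opening: 0.003
grasp_force: 5.1
```

Request:
{"fn": "apply_moves", "kwargs": {"moves": [{"jaw":0,"offset":[9,0,0],"rot":[0,0,0]},{"jaw":0,"offset":[0,0,0],"rot":[0,0,0]},{"jaw":0,"offset":[0,0,-4],"rot":[0,0,0]},{"jaw":0,"offset":[-19,0,0],"rot":[0,0,0]},{"jaw":0,"offset":[0,0,4],"rot":[0,0,0]}]}}

```text
time_s: 7.95
eef_pos: [0.5132, -0.0139, 0.0565]
eef_rot: [-0.0, 1.0, 0.019, -0.001]
wrist_force: [-10.1, 1.9, 28.7]
opening: 0.004
grasp_force: 15.2
```

Request:
{"fn": "apply_moves", "kwargs": {"moves": [{"jaw":0,"offset":[1,0,0],"rot":[0,0,0]},{"jaw":0,"offset":[6,0,0],"rot":[0,0,0]},{"jaw":0,"offset":[6,0,0],"rot":[0,0,0]},{"jaw":0,"offset":[6,0,0],"rot":[0,0,0]},{"jaw":0,"offset":[0,0,0],"rot":[0,0,0]}]}}

```text
time_s: 8.57
eef_pos: [0.5356, -0.013, 0.0576]
eef_rot: [-0.0, 1.0, 0.019, 0.001]
wrist_force: [2.1, 3.5, 6.2]
opening: 0.001
grasp_force: 3.5
```

Run:
```python
from h import *
print(gap(),gap()[2])
```

```text
((np.float64(323.94545454545454), np.float64(199.64171122994654)), (np.float64(326.11570247933884), np.float64(205.70247933884298)), np.float64(3.703217170967555)) 3.7179917121675685
```

Request:
{"fn": "apply_moves", "kwargs": {"moves": [{"jaw":0,"offset":[0,0,-4],"rot":[0,0,0]},{"jaw":0,"offset":[-19,0,0],"rot":[0,0,0]},{"jaw":0,"offset":[0,0,3],"rot":[0,0,0]},{"jaw":0,"offset":[0,0,0.5],"rot":[0,0,0]},{"jaw":0,"offset":[0,0,0.5],"rot":[0,0,0]}]}}

```text
time_s: 9.3
eef_pos: [0.5154, -0.014, 0.0574]
eef_rot: [-0.0, 1.0, 0.019, 0.0]
wrist_force: [-3.2, 3.3, 10.5]
opening: 0.001
grasp_force: 5.9
```

Request:
{"fn": "apply_moves", "kwargs": {"moves": [{"jaw":0,"offset":[1,0,0],"rot":[0,0,0]},{"jaw":0,"offset":[6,0,0],"rot":[0,0,0]},{"jaw":0,"offset":[6,0,0],"rot":[0,0,0]},{"jaw":0,"offset":[6,0,0],"rot":[0,0,0]},{"jaw":0,"offset":[0,0,0],"rot":[0,0,0]}]}}

```text
time_s: 9.93
eef_pos: [0.5357, -0.0132, 0.0576]
eef_rot: [-0.0, 1.0, 0.019, 0.002]
wrist_force: [1.1, 1.9, 5.1]
opening: -0.002
grasp_force: 3.1
```

Run:
```python
from h import *
print(gap(),gap()[2]);snap('top','top4',(300,180,360,225),12)
```

```text
((np.float64(323.9132706374086), np.float64(199.68547544409614)), (np.float64(325.0), np.float64(205.94736842105263)), np.float64(1.7509058634934134)) 1.687930991952214
```

View pics/top4.png

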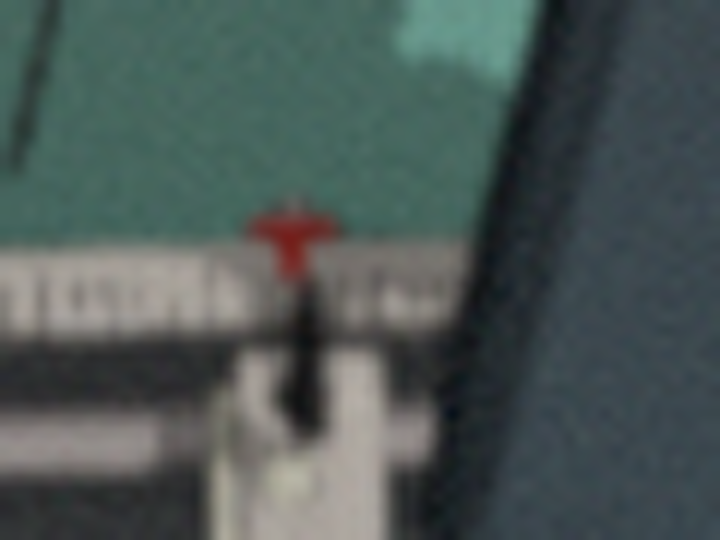

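Run:
```python
from h import *
im=np.mean([ctrl.camera('top')[0].astype(float) for _ in range(4)],0)
print(im.sum(2)[200:216,319:333].astype(int))
print((im[...,0]-im[...,1])[196:205,319:331].astype(int))
a,b=at_z('top',(325,203),.048),at_z('top',(326,203),.048);print((a-b)*1000)
for p in [(.5,.078,.048),(.574,.078,.048)]:
    P=par('top');T=np.linalg.inv(P['cam_to_world']);R=cv2.Rodrigues(T[:3,:3])[0]
    x=np.array(p);q=x+[.02,.0008,0]
    print(cv2.projectPoints(np.array([x,q]),R,T[:3,3],np.array(P['K']),np.array(P['dist'],float))[0].reshape(-1,2))
```

```text
[[328 318 306 287 205 183 235 281 302 295 302 309 302 310]
 [356 351 355 327 239 196 264 330 345 335 338 339 333 344]
 [385 354 342 325 244 192 241 311 332 323 339 331 304 330]
 [430 379 338 309 275 219 183 249 301 298 330 319 282 331]
 [476 403 343 305 296 237 143 203 285 300 352 337 327 407]
 [476 410 337 291 276 203 120 178 263 301 392 363 352 446]
 [429 385 308 243 219 144  86 149 228 276 354 327 305 375]
 [301 275 217 180 155  99  74 112 181 233 264 248 228 254]
 [183 203 197 178 161  92  68 106 179 227 242 227 203 176]
 [193 309 328 281 239 138  73 148 287 365 384 365 277 174]
 [232 398 434 354 284 156  76 177 356 458 480 457 355 195]
 [256 431 472 376 247 123  76 166 345 481 506 489 388 214]
 [319 440 469 346 171  75  72 152 333 473 510 493 422 243]
 [358 434 458 335 166  79  64 150 330 479 503 501 444 288]
 [331 396 456 392 267 124  71 153 328 474 506 502 460 354]
 [286 341 414 428 368 203 114 179 340 476 504 498 474 411]]
[[-33 -32 -32 -26 -15 -10 -17 -29 -33 -33 -34 -33]
 [-32 -27 -18  -5   9  11   7  -7 -16 -29 -32 -33]
 [-30  -7  27  45  52  54  53  44  29 -13 -31 -30]
 [-20   4  39  58  77  84  69  54  38  -1 -20 -21]
 [ -4   5  13  25  64  83  50  22  12   3  -3  -3]
 [  3   4   4  13  56  80  42  11   4   3   3   3]
 [  5   4   4  10  46  65  38   8   3   3   4   3]
 [  5   5   4   7  19  28  21   4   4   4   4   5]
 [  5   4   3   3   5   5   4   3   2   3   5   4]]
[-0.03441866  1.797531    0.        ]
[[322.87324858 240.66358649]
 [322.67815365 229.40957211]]
[[323.79899959 199.35404991]
 [323.60230199 188.32376674]]
```

Request:
{"fn": "apply_moves", "kwargs": {"moves": [{"jaw":0,"offset":[0,0,-4],"rot":[0,0,0]},{"jaw":0,"offset":[-19,0,0],"rot":[0,0,0]},{"jaw":0,"offset":[0,0,3],"rot":[0,0,0]},{"jaw":0,"offset":[0,0,0.5],"rot":[0,0,0]},{"jaw":0,"offset":[0,0,0.5],"rot":[0,0,0]}]}}

```text
time_s: 10.9
eef_pos: [0.5153, -0.014, 0.0574]
eef_rot: [-0.0, 1.0, 0.019, 0.0]
wrist_force: [-4.2, 2.2, 11.0]
opening: -0.001
grasp_force: 5.7
```

Request:
{"fn": "apply_moves", "kwargs": {"moves": [{"jaw":0,"offset":[1,0,0],"rot":[0,0,0]},{"jaw":0,"offset":[6,0,0],"rot":[0,0,0]},{"jaw":0,"offset":[6,0,0],"rot":[0,0,0]},{"jaw":0,"offset":[6,0,0],"rot":[0,0,0]},{"jaw":0,"offset":[0,0,0],"rot":[0,0,0]}]}}

```text
time_s: 11.52
eef_pos: [0.5357, -0.0132, 0.0576]
eef_rot: [-0.0, 1.0, 0.019, 0.002]
wrist_force: [1.4, 3.3, 5.8]
opening: 0.003
grasp_force: 2.9
```

Request:
{"fn": "apply_moves", "kwargs": {"moves": [{"jaw":0,"offset":[0,0,-5],"rot":[0,0,0]},{"jaw":0,"offset":[0,0,-30],"rot":[0,0,0]},{"jaw":0,"offset":[0,0,-40],"rot":[0,0,0]},{"jaw":0,"offset":[0,0,0],"rot":[0,0,0]},{"jaw":0,"offset":[0,0,0],"rot":[0,0,0]}]}}

```text
time_s: 12.15
eef_pos: [0.5332, -0.0134, 0.1312]
eef_rot: [-0.0, 1.0, 0.019, -0.0]
wrist_force: [-1.3, 0.4, -0.3]
opening: 0.0
grasp_force: 0.0
```

Run:
```python
from h import *
print(gap()[2])
im=np.mean([ctrl.camera('top')[0].astype(float) for _ in range(4)],0)
print(im.sum(2)[200:210,317:333].astype(int))
print((im[...,0]-im[...,1])[198:205,319:331].astype(int))
cv2.imwrite('pics/top5.png',cv2.resize(im[180:225,290:350,::-1].astype(np.uint8),None,fx=12,fy=12,interpolation=cv2.INTER_CUBIC))
s,_=ctrl.camera('scene');cv2.imwrite('pics/sc5.png',cv2.resize(s[180:225,290:350,::-1],None,fx=12,fy=12,interpolation=cv2.INTER_CUBIC))
```

```text
0.035371619628170495
[[426 441 440 422 370 323 269 266 357 433 444 435 430 433 430 432]
 [490 499 504 484 419 369 295 287 393 493 509 499 504 503 498 498]
 [468 499 512 496 456 418 307 266 378 485 499 477 495 498 465 495]
 [451 490 498 455 424 403 292 210 326 468 484 452 484 478 415 468]
 [449 496 494 427 376 337 254 161 279 461 489 448 499 488 404 467]
 [456 499 499 425 356 295 206 126 240 430 470 418 485 477 391 468]
 [421 448 444 398 317 238 143  85 181 339 381 345 399 394 333 387]
 [302 311 315 284 231 172 112  82 125 223 275 255 281 272 249 266]
 [179 187 214 222 205 170 103  68 108 189 238 245 239 208 188 179]
 [143 200 320 349 341 269 146  76 164 308 377 399 378 295 185 144]]
[[-29   1  59  83  92  92  90  84  64  -2 -33 -33]
 [-18  16  76 102 129 134 108  84  64   8 -17 -19]
 [ -2   7  27  51 109 128  77  32  19   4  -1  -1]
 [  4   4   7  22  93 119  65  14   5   4   3   4]
 [  5   4   4  16  72 104  54  12   5   5   6   6]
 [  6   5   3   9  35  63  30   9   4   6   6   5]
 [  5   5   2   4   7  15   8   4   6   6   7   7]]
```

View pics/top5.png

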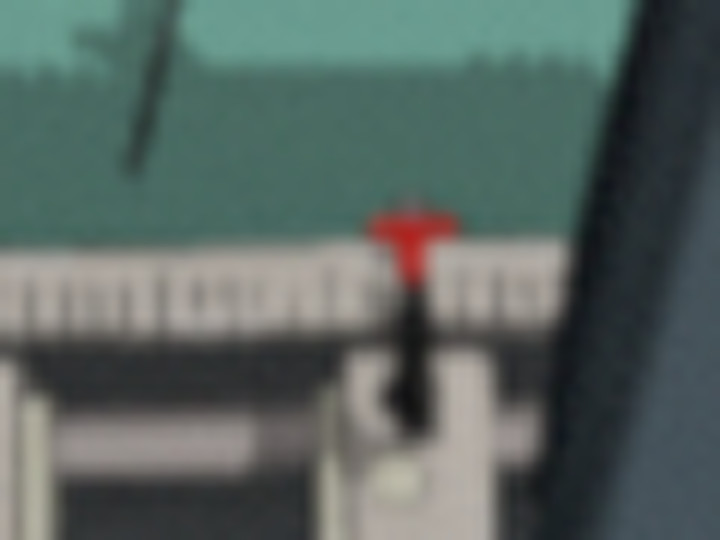

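View pics/sc5.png

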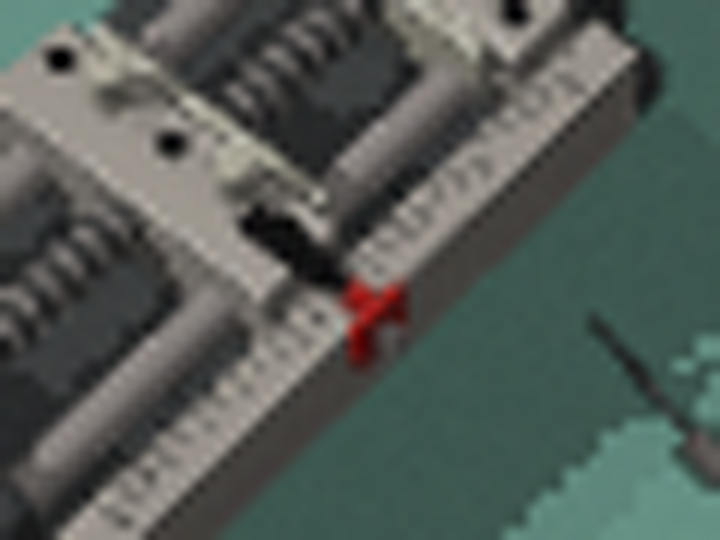

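The top view shows the pointer tip at (413,290) directly below the mark's stem at (411,270), about 0.1 px or 0.2 mm off. The scene view also shows them meeting at (350,290). The finger is clear of the vice.

```bash
python3 -c "
from bench import ctrl
print(ctrl.hand_in())"
```

```text
the job is handed in; nothing more can be done
None
```

The job is handed in: after five light strokes on the wheel, the pointer stands within about 0.2 mm of the red mark in the top camera, with the finger lifted clear; the hand-in returned no verdict.

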